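# Select the red test line on the gated speaker selector

## Robot

A 6-joint arm with a two-finger parallel gripper is mounted at the origin on the work surface. World frame = base frame: x ahead of the robot, y to its left, z up, the work surface at z = 0. Lengths are in m, angles in rad, forces in N, time in s.
With the tool pointing down it reaches from about 0.3 to 0.875 m from the base axis. Payload 6.4 kg.
Tool frame: the origin (TCP) lies on the centre line of the jaws, within the pads' length; the fingertips stand 25 mm ahead of it and the grasp point (between the pads) lies 6 mm ahead of it; z points along the fingers, y is the line along which they close (so a half turn about z gives the same grasp; the last joint's range is limited). The gripper opens to 85 mm and grips with 20 to 120 N. Pads are 22 mm wide; open, the fingers measure 114 mm over their backs; the gripper's body (76 mm by 85 mm) begins 54 mm behind the grasp point. The pads swing forward as they close: fully open they stand 13 mm farther back than shut.
Start: joints at [1.116, 0.181, 1.607, -0, 1.354, -0.206], TCP at [0.142, 0.557, 0.219] pointing down, gripper open.
Joint ranges: [-2.99, 2.99], [-0.89, 2.07], [0.3, 2.58], [-1.14, 4.28], [0, 2.63], [-3.12, 3.12]. Speed limits (rad/s): [2.57, 2.57, 3.01, 3.14, 3.14, 3.14].

## Interface

Orientations are given as a unit quaternion [w, x, y, z].
In Python, from bench import get_obs, camera, hand_in, spot_in gives the robot as it stands.
- The arm moves only by the shell command python3 -m jog 'ROWS'. ROWS is JSON, one flat list of numbers, 7 for each row, row after row: the shift along the tool's x, y, z in m, then the turn, a rotation vector about the tool's x, y, z in rad, then the closure, from 0 (fully open) to 1 (shut). A call has 1 to 20 rows; each row is the pose to reach, as a shift and turn from the pose commanded when the call began, along the tool's axes at that moment; what a row does not reach only later rows make up. A row lasts 1/8 s, in which the tool goes at most 62.5 mm and 10.7 degrees, less where a joint would pass 70% of its speed; a pose out of reach is approached as far as the arm can. A call with a gripper value outside its range is refused whole. The fingers move at their own pace and stop on an object; the grip force is fixed at half the most. Time passes only in rows, so rows that repeat a pose let the fingers close. It gives the time, the measured TCP pose, the force, the opening and the grip force at its end, in the units of the state.
- get_obs(): the state, without advancing time (a new reading comes with each control period).
- camera(name): name is "scene" or "top" or "wrist"; returns a dict with "frame" (384x512x3 uint8, red, green, blue), "mtx" (3x3 intrinsics, pixels), "extrinsics" (4x4, takes a point from camera to world coordinates). Camera axes: x right, y up, looking along -z (the intrinsics and any distortion apply to the point x, -y, -z); pixel columns grow to the right and rows downward; lengths in m; the calibration is good to about 2 mm. The wrist camera is an equidistant fisheye: a pixel r from the principal point sees the ray r / f radians off the axis. A picture is of the moment at which its call begins. There is no depth.
- hand_in(): hands the job in; it is judged then, once.
Trained networks look in a picture, given as the dict that the camera call returned (one of the last four; its "shot" number tells which), for a name from the list of things; names that differ only in an ending like _2 or _b are one class to them, and where a whole thing is asked for, a point or a joint stands for the part that bears it (a point fixed in the world has none). Each returns a list of dicts, best first, with "confidence" (0 to 1); they miss things now and then, are a little off and sometimes report something else, mostly with a low value. They report only what shows in the picture. A call takes as long as a camera call. They do not tell look-alikes from the thing itself.
- spot_in(picture, name): "xyz" ([x, y, z] in m, in world coordinates, good to about 4 mm: the middle of the surface that is visible of it).
The state is a dict: "time_s": time; "q": joint angles; "dq": joint speeds; "joint_efforts": joint torques, N m; "eef_pos": TCP position; "eef_rot": TCP orientation; "wrist_force": force on the tool from outside, world axes, zero at the start; "torque": the same for the moment, N m; "opening": opening from 0.0 (shut) to 1.0 (fully open); "grasp_force": force on a finger pad.
Only numpy, scipy, OpenCV 4.12 (cv2) and the standard library are available. Lean on these libraries where they do the work, as an engineer would, in place of code of your own. Each camera call takes 0.05 s, during which the arm holds its last target. There are 200 camera calls.

## Task

Switch the loudspeaker test bench to the red line: with the fingertips, gently push the selector lever out of its parking slot, along the gate's cross channel and fully home into the slot marked by the red cap, then leave it there. Only push the lever, do not squeeze it in the gripper; do not put it home in any other colour's slot on the way, and leave the loose things around it where they are.

Things in the scene. Friction and masses are not known exactly. Their poses are not given: they have to be found in the camera images.
- selector: fixed selector box: grey case 150 (x) x 130 (y) x 110 mm tall, its top an 8 mm aluminium gate plate; origin at the centre of its underside on the table, own z up, own x pointing away from the robot, yaw within about 25 degrees of square. The lever's pivot is on its vertical centre line, 20 mm above the table
- gate (a point): centre of the gate, on top of the plate. Channels, all 16 mm wide, in the box's x, y (mm): cross channel along y at x = 0, up to walls at y = -40 and 40; four corner slots along x, centred on y = -32 and 32, to end walls at x = -31 and 31; a parking slot on y = 0, near side only, to x = -31 (no slot opposite it). The 10 mm stem can move only along these, with 3 mm play each side
- lever_gate (a point): point on the axis of the lever's 10 mm steel stem, level with the gate plate, 86 mm from the pivot. A push of 5 to 10 N at the handle is plenty, also to feel the end of a channel; the gate is firm, slightly springy, and the lever must not be loaded above 35 N
- lever_grip (a point): point on the axis of the lever's black handle, 140 mm from the pivot, about mid-handle. The handle is a round-ended bar 28 mm in diameter, from 111 to 174 mm from the pivot; with the lever upright it reaches from 131 to 194 mm above the table, 21 mm clear of the plate
- fore_aft (a joint): lean of the lever along the box's x (rad), positive = own +x, away from the robot; 0 = middle of the cross channel (play 0.035 either way), about 0.29 or -0.29 = home in a far or near slot. Starts in the parking slot at -0.18 to -0.28. Friction of 0.25 N m in each joint (2 N at the handle), no spring: the lever stays where it is left
- sideways (a joint): lean of the lever along the box's y (rad), positive = own +y (left seen from the robot); 0 = parking slot, about 0.36 or -0.36 (play 0.03) = in line with the corner slots of that side
- cap_red: flat red marker cap, 20 mm across, 3 mm thick, fixed on the gate plate just beyond the closed end of the corner slot that it marks (x = -49 or 49, y = -32 or 32 mm in the box's frame); origin at the centre of its underside, 110 mm above the table. Which colour marks which slot changes from start to start
- cap_blue: flat blue marker cap, 20 mm across, 3 mm thick, fixed on the gate plate just beyond the closed end of the corner slot that it marks (x = -49 or 49, y = -32 or 32 mm in the box's frame); origin at the centre of its underside, 110 mm above the table. Which colour marks which slot changes from start to start
- cap_yellow: flat yellow marker cap, 20 mm across, 3 mm thick, fixed on the gate plate just beyond the closed end of the corner slot that it marks (x = -49 or 49, y = -32 or 32 mm in the box's frame); origin at the centre of its underside, 110 mm above the table. Which colour marks which slot changes from start to start
- cap_green: flat green marker cap, 20 mm across, 3 mm thick, fixed on the gate plate just beyond the closed end of the corner slot that it marks (x = -49 or 49, y = -32 or 32 mm in the box's frame); origin at the centre of its underside, 110 mm above the table. Which colour marks which slot changes from start to start
- nut_a: brass thumb nut (22 mm across, 14 mm tall) standing on the selector's top plate at its middle far edge; origin at the centre of its underside. Bystander: leave it where it is.
- nut_b: brass thumb nut (22 mm across, 14 mm tall) on the table beside the selector; origin at the centre of its underside. Bystander: leave it where it is.
- standoff: steel standoff, 14 mm across and 35 mm tall, upright on the table beside the selector; origin at the centre of its underside. Bystander: leave it where it is.
- post_screw: dark screw standing on its head, 18 mm across and 45 mm tall, on the table beside the selector; origin at the centre of its underside. Bystander: leave it where it is.
- tape_roll: roll of paper tape, 90 mm across, 40 mm tall; origin at the centre of its underside. Bystander: leave it where it is.
- remote: black remote control 180 x 46 x 18 mm; origin at the centre of its underside. Bystander: leave it where it is.
- mouse: black computer mouse 100 x 60 x 34 mm; origin at the centre of its underside. Bystander: leave it where it is.
- driver: loose loudspeaker driver, 140 mm across, 63 mm tall, magnet down; origin at the centre of its underside. Bystander: leave it where it is.
There are look-alikes about, which are no part of the job. There is more than one size of the selector; the job needs the larger.

How it is judged:
On the way, in this order (a step that is already met when the one before it is completed fails the run):
1. the lever is out of the parking slot and stands in the cross channel (value of joint fore_aft between -0.06 and 0.06 rad), for 0.1 s.
2. the lever is home in the red slot (horizontal distance between lever_gate and cap_red below 0.0285 m), for 0.2 s.
At the end, for the whole second after the job is handed in: The lever rests still in the red slot: the stem at gate height within 28.5 mm, horizontally, of the red cap's centre (it is about 24 mm when fully home, so within about 4 mm of the end of the slot) (horizontal distance between lever_gate and cap_red below 0.0285 m and velocity of joint fore_aft between -0.05 and 0.05 rad/s and velocity of joint sideways between -0.05 and 0.05 rad/s); the robot touches nothing.
It fails at once if the lever was put home in the blue, yellow or green slot (horizontal distance between lever_gate and cap_blue below 0.0285 m or horizontal distance between lever_gate and cap_yellow below 0.0285 m or horizontal distance between lever_gate and cap_green below 0.0285 m).
It fails at once if the lever was squeezed or forced with more than 38 N (contact force between the fingers and sideways above 38 N).
It fails at once if a loose bystander was shifted or lifted by more than 15 mm (distance of any of nut_a, nut_b, standoff, post_screw, tape_roll, remote, mouse, driver from where it was at the start of the episode above 0.015 m).
It also fails if it takes over 58 s, if anything falls off the work surface, if the arm or the gripper's body presses on something with over 40 N, if the wrist force passes 120 N, or if a joint passes its speed limit or range.

## Working session

There is one attempt and no reset: what is moved stays moved. The work goes in short steps, Python scripts to look and compute and a shell command to move; the robot and the scene stay as the last step left them, time stands still between calls to the robot, and variables do not carry over. Pictures are saved under pics/ and viewed, at most 11 in all, crops included, and the job is handed in when it is done.

```bash
mkdir -p pics; ls; python3 - <<'E'
from bench import *
import cv2
o=get_obs(); print({k:o[k] for k in("time_s","eef_pos","eef_rot","opening")})
for n in("scene","top"):
    c=camera(n); cv2.imwrite(f"pics/{n}0.png",c["frame"][:,:,::-1])
    for t in("selector","lever_grip","cap_red","cap_blue","cap_yellow","cap_green","nut_a"):
        print(n,t,[(d["xyz"],round(d["confidence"],2)) for d in spot_in(c,t)])
E
```

```text
pics
{'time_s': 0.0, 'eef_pos': array([0.14131472, 0.55676319, 0.21858551]), 'eef_rot': array([-2.81250783e-04,  1.24058488e-01,  9.92274513e-01, -8.38223255e-04]), 'opening': 1.001191094643498}
scene selector [([0.6675, 0.2277, 0.0773], 0.78)]
scene lever_grip [([0.5055, 0.0301, 0.1553], 0.79), ([0.6594, 0.2186, 0.1098], 0.55), ([0.5211, -0.3571, 0.0615], 0.17)]
scene cap_red []
scene cap_blue []
scene cap_yellow [([0.5561, 0.0393, 0.1006], 0.18)]
scene cap_green []
scene nut_a [([0.5121, 0.1243, 0.0059], 0.43)]
top selector [([0.5293, 0.019, 0.1159], 0.85), ([0.6495, 0.2145, 0.0749], 0.84)]
top lever_grip [([0.4987, 0.0252, 0.1843], 0.69), ([0.6512, 0.2116, 0.121], 0.51), ([0.5064, -0.3743, 0.0659], 0.31)]
top cap_red [([0.4946, 0.0204, 0.1794], 0.35)]
top cap_blue []
top cap_yellow [([0.479, -0.0024, 0.1113], 0.54)]
top cap_green [([0.5745, -0.0177, 0.1132], 0.5), ([0.5142, 0.1226, 0.008], 0.49), ([0.506, 0.021, 0.1599], 0.21)]
top nut_a [([0.5293, 0.0218, 0.1144], 0.61), ([0.514, 0.1224, 0.0059], 0.55), ([0.5719, -0.0209, 0.1129], 0.55), ([0.5864, 0.0081, 0.1153], 0.39)]
```

View pics/top0.png

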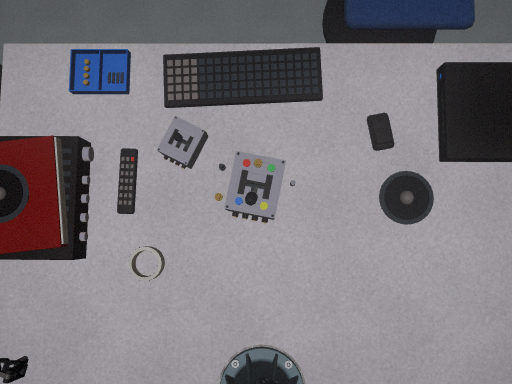

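View pics/scene0.png

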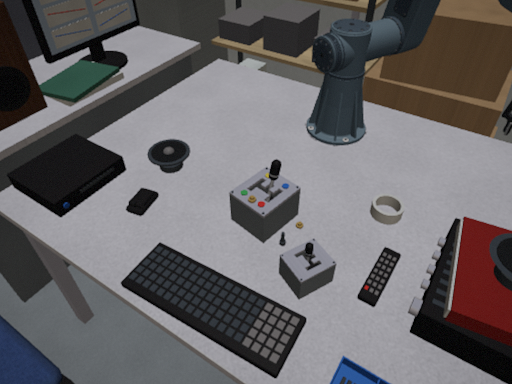

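The top view shows two selectors. The larger one is at (256,186), with red (247,163), green (271,168), blue (239,201) and yellow (264,206) caps, and its lever knob is at (251,198). The smaller one at (182,142) has no caps and is the look-alike. Nut_a is at (258,163). I choose the larger one, with red as the far-left slot, and will check it in a crop and measure the caps.

```bash
cat > h.py <<'E'
import numpy as np, cv2
def ray_z(c,px,z):
    K=c["mtx"];T=np.array(c["extrinsics"]);d=np.linalg.inv(K)@[px[0],px[1],1]
    d=T[:3,:3]@[d[0],-d[1],-d[2]];o=T[:3,3];return o+d*(z-o[2])/d[2]
def proj(c,p):
    T=np.linalg.inv(np.array(c["extrinsics"]));q=T[:3,:3]@p+T[:3,3];u=c["mtx"]@[q[0],-q[1],-q[2]];return u[:2]/u[2]
LO={"red":[(0,),(8,)],"yellow":[(24,),(33,)],"green":[(45,),(80,)],"blue":[(95,),(125,)]}
def caps(c,win,z=.113):
    x0,y0,x1,y1=win;h=cv2.cvtColor(c["frame"],cv2.COLOR_RGB2HSV);r={}
    for k,(a,b) in LO.items():
        H=h[...,0].astype(int); H=np.where(H>172,0,H)
        m=((H>=a[0])&(H<=b[0])&(h[...,1]>110)&(h[...,2]>80)).astype(np.uint8);w=np.zeros_like(m);w[y0:y1,x0:x1]=m[y0:y1,x0:x1]
        n,l,s,ce=cv2.connectedComponentsWithStats(w)
        if n>1:
            i=1+np.argmax(s[1:,4]); r[k]=(ce[i],s[i,4],ray_z(c,ce[i],z))
    return r
NOM={"red":(.049,.032),"green":(.049,-.032),"blue":(-.049,.032),"yellow":(-.049,-.032)}
def fit(r):
    ks=[k for k in NOM if k in r];A=np.array([NOM[k] for k in ks]);B=np.array([r[k][2][:2] for k in ks])
    a=A-A.mean(0);b=B-B.mean(0);yaw=np.arctan2((a[:,0]*b[:,1]-a[:,1]*b[:,0]).sum(),(a*b).sum())
    R=np.array([[np.cos(yaw),-np.sin(yaw)],[np.sin(yaw),np.cos(yaw)]]);t=B.mean(0)-R@A.mean(0)
    return yaw,t,R,np.linalg.norm(A@R.T+t-B,axis=1)
E
python3 - <<'E'
from bench import *; from h import *
for n,win in(("top",(220,148,295,225)),("scene",(225,165,305,220))):
    c=camera(n);r=caps(c,win)
    for k in r: print(n,k,r[k][0].round(1),r[k][1],r[k][2].round(4))
    yaw,t,R,e=fit(r);print("yaw",yaw,"t",t,"res",e)
    d=spot_in(c,"lever_grip")[0]["xyz"]; print("lever box frame",R.T@(np.array(d[:2])-t),d[2])
    if n=="top": cv2.imwrite("pics/crop1.png",cv2.resize(c["frame"][145:225,150:300,::-1],None,fx=5,fy=5,interpolation=cv2.INTER_CUBIC))
E
```

```text
top red [246.1 162.6] 45 [0.5889 0.0406 0.113 ]
top yellow [263.4 205.4] 48 [ 0.4807 -0.0039  0.113 ]
top green [271.  167.3] 42 [ 0.577  -0.0225  0.113 ]
top blue [238.5 200.4] 49 [0.4928 0.0588 0.113 ]
yaw -0.18874695345997383 t [0.53486931 0.01826961] res [0.00014364 0.00010207 0.00015248 0.00010674]
lever box frame [0.0794075 0.2122999] 0.1264
scene red [260.7 203.8] 30 [0.5898 0.0416 0.113 ]
scene yellow [267.1 175.2] 12 [ 0.4834 -0.0051  0.113 ]
scene green [243.5 192.2] 24 [ 0.5778 -0.0219  0.113 ]
scene blue [285.  185.5] 24 [0.4933 0.0597 0.113 ]
yaw -0.1767850325625902 t [0.5360632  0.01855462] res [0.00024038 0.00089848 0.00099307 0.0014104 ]
lever box frame [-0.03385749  0.00435895] 0.1545
```

View pics/crop1.png

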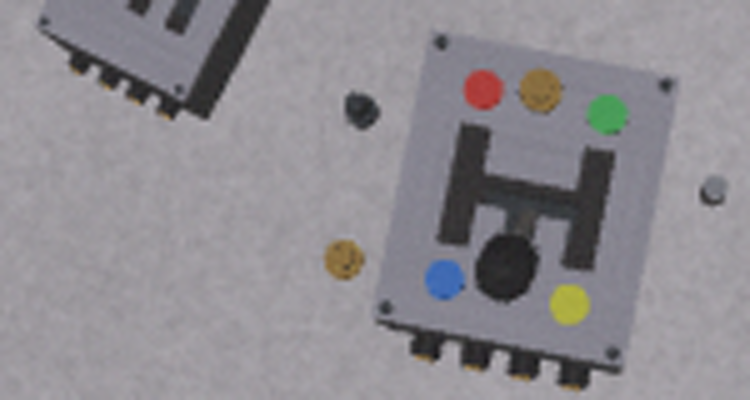

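The crop confirms the choice: the H gate carries four caps, with red far-left at crop (483,90) and the brass nut between red and green. The lever is parked near-side between blue and yellow. The cap spacing fits 98 x 64 mm to 0.2 mm, so this is the larger selector. Box centre is (0.535, 0.018), yaw -0.187.

The plan is to shut the gripper and push with the fingertips, with TCP z about 0.163. That puts the tips near 0.14, clear of the plate and nut, with the gripper body above the handle.

```bash
cat >> h.py <<'E'
from scipy.spatial.transform import Rotation as Ro
YAW=-.187;T0=np.array([.535,.0184]);RB=np.array([[np.cos(YAW),-np.sin(YAW)],[np.sin(YAW),np.cos(YAW)]])
def state(o):
    q=o["eef_rot"];R=Ro.from_quat([q[1],q[2],q[3],q[0]]).as_matrix();return np.array(o["eef_pos"]),R
def to(o,bx,by,z):
    p,R=state(o);g=np.r_[T0+RB@[bx,by],z];return R.T@(g-p)
def show(o):
    p,R=state(o);f=np.array(o["wrist_force"]);print("t",round(o["time_s"],2),"box xy",(RB.T@(p[:2]-T0)).round(4),"z",p[2].round(4),"F box",(RB.T@f[:2]).round(1),f[2].round(1))
E
python3 - <<'E'
from bench import *; from h import *
o=get_obs();show(o);p,R=state(o)
print("to start",to(o,-.105,0,.219).round(4))
by=np.r_[RB@[0,1],0];print("turn about tool z",np.arctan2(*(R.T@by)[[0,1]])*-1,(R.T@by).round(3))
E
```

```text
t 1.0 box xy [-0.4868  0.4564] z 0.2195 F box [-0.  -0.1] 0.8
to start [-0.4092 -0.4319  0.0005]
turn about tool z -0.061765613885129994 [ 0.062  0.998 -0.   ]
```

```bash
python3 -m jog '[-0.034,-0.036,0,0,0,-0.005,0.5, -0.068,-0.072,0,0,0,-0.01,1, -0.102,-0.108,0,0,0,-0.015,1, -0.136,-0.144,0,0,0,-0.02,1, -0.17,-0.18,0,0,0,-0.025,1, -0.205,-0.216,0,0,0,-0.03,1, -0.239,-0.252,0,0,0,-0.035,1, -0.273,-0.288,0,0,0,-0.04,1, -0.307,-0.324,0,0,0,-0.046,1, -0.341,-0.36,0,0,0,-0.052,1, -0.375,-0.396,0,0,0,-0.057,1, -0.409,-0.432,0,0,0,-0.062,1, -0.409,-0.432,0.028,0,0,-0.062,1, -0.409,-0.432,0.056,0,0,-0.062,1, -0.409,-0.432,0.056,0,0,-0.062,1]'
python3 - <<'E'
from bench import *; from h import *
show(get_obs());p,R=state(get_obs());print(R.round(3))
c=camera("scene");cv2.imwrite("pics/s1.png",cv2.resize(c["frame"][90:260,170:400,::-1],None,fx=3.4,fy=3.4,interpolation=cv2.INTER_CUBIC))
E
```

```text
time_s: 2.88
eef_pos: [0.4299, 0.038, 0.1617]
eef_rot: [-0.002, 0.093, 0.996, 0.0]
wrist_force: [-0.5, 0.7, 1.2]
opening: -0.0
grasp_force: 0.0
t 2.88 box xy [-0.1069 -0.0002] z 0.1617 F box [-0.7  0.6] 1.2
[[-0.983  0.186 -0.005]
 [ 0.186  0.983  0.001]
 [ 0.005 -0.    -1.   ]]
```

View pics/s1.png

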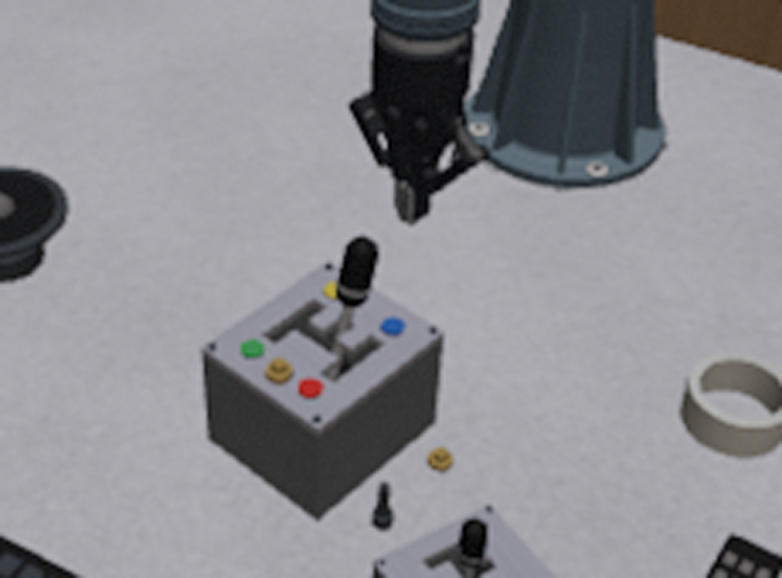

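The fingers are shut with tips at crop (405,215), and the lever still leans near-side in the parking slot with a clear path. I start the push along box +x (tool -x), slowly.

```bash
python3 - <<'E'
from bench import *; from h import *
c=camera("scene");p,R=state(get_obs())
for z in(.125,.137,.15): print(z,((proj(c,np.r_[p[:2],z])-[170,90])*3.4).round())
E
python3 -m jog '[-0.015,0,0,0,0,0,1, -0.03,0,0,0,0,0,1, -0.036,0,0,0,0,0,1, -0.042,0,0,0,0,0,1, -0.048,0,0,0,0,0,1, -0.054,0,0,0,0,0,1, -0.06,0,0,0,0,0,1, -0.065,0,0,0,0,0,1, -0.07,0,0,0,0,0,1, -0.074,0,0,0,0,0,1, -0.077,0,0,0,0,0,1, -0.077,0,0,0,0,0,1]'
python3 - <<'E'
from bench import *; from h import *
show(get_obs())
E
```

```text
0.125 [406. 263.]
0.137 [407. 252.]
0.15 [407. 240.]
time_s: 4.47
eef_pos: [0.5076, 0.0235, 0.1635]
eef_rot: [0.0, 0.093, 0.996, -0.0]
wrist_force: [-0.2, -0.7, 0.6]
opening: -0.001
grasp_force: 0.0
t 4.47 box xy [-0.0278 -0.0001] z 0.1635 F box [-0.1 -0.7] 0.6
```

The projected tip position is lower than where the picture shows the tip, so I check with a new picture.

```bash
python3 - <<'E'
from bench import *; from h import *
c=camera("scene");p,R=state(get_obs());print(p)
a=cv2.resize(c["frame"][110:220,210:320,::-1],None,fx=5,fy=5,interpolation=cv2.INTER_CUBIC)
for z in(.137,.15,.163,.18):
    u=(proj(c,np.r_[p[:2],z])-[210,110])*5;print(z,u.round());cv2.circle(a,tuple(int(v) for v in u),3,(0,0,255),-1)
cv2.imwrite("pics/s2.png",a)
E
```

```text
[0.50756272 0.0235098  0.16346155]
0.137 [307. 336.]
0.15 [307. 318.]
0.163 [308. 300.]
0.18 [309. 276.]
```

View pics/s2.png

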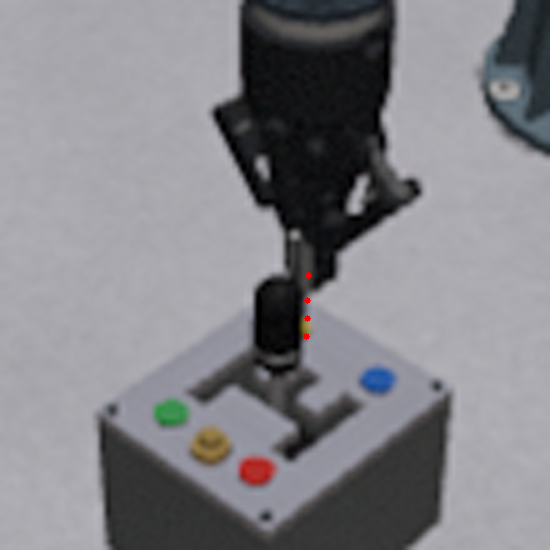

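The lever is now upright, in the mouth of the cross channel. The fingertips appear to end at about crop (322,287), which is higher than expected. I back off and test the height with the projection and a clearer view of the tip.

```bash
python3 -m jog '[0.015,0,0,0,0,0,1, 0.03,0,0,0,0,0,1, 0.05,0,0,0,0,0,1, 0.05,0,0,0,0,0,1]'
python3 - <<'E'
from bench import *; from h import *
c=camera("scene");p,R=state(get_obs());show(get_obs())
B=lambda x,y,z:np.r_[T0+RB@[x,y],z]
a=cv2.resize(c["frame"][120:200,230:310,::-1],None,fx=7,fy=7,interpolation=cv2.INTER_CUBIC)
def dot(P,col):
    u=(proj(c,P)-[230,120]+.5)*7;print(P.round(3),u.round());cv2.circle(a,tuple(int(v) for v in u),4,col,-1)
for z in(.137,.15,.163,.18): dot(np.r_[p[:2],z],(0,0,255))
dot(B(0,0,.194),(0,255,0));dot(B(0,0,.131),(0,255,0));dot(B(0,0,.11),(0,255,0))
cv2.imwrite("pics/s3.png",a)
E
```

```text
time_s: 5.03
eef_pos: [0.4565, 0.0334, 0.1634]
eef_rot: [-0.0, 0.093, 0.996, 0.0]
wrist_force: [-0.0, -0.0, 0.0]
opening: -0.006
grasp_force: 0.0
t 5.08 box xy [-0.0788  0.0001] z 0.1637 F box [0.7 0. ] -0.6
[0.458 0.033 0.137] [378. 343.]
[0.458 0.033 0.15 ] [380. 318.]
[0.458 0.033 0.163] [381. 293.]
[0.458 0.033 0.18 ] [383. 260.]
[0.535 0.018 0.194] [246. 326.]
[0.535 0.018 0.131] [245. 450.]
[0.535 0.018 0.11 ] [244. 489.]
```

View pics/s3.png

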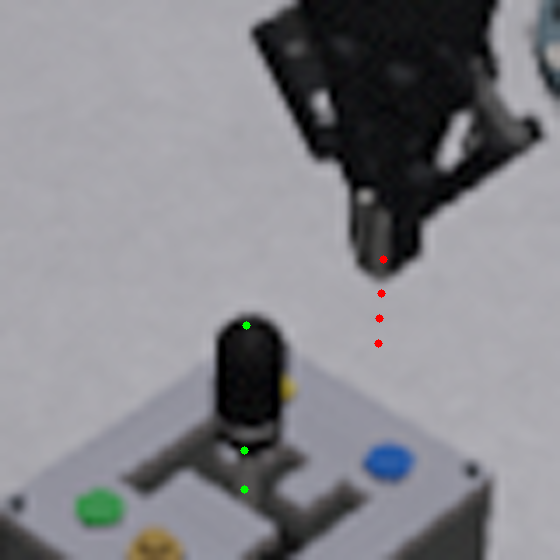

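The lever projection (green) fits: it stands upright with its top at (246,320). The fingertip is at (385,280), which is z ≈ 0.17, so the tips stand about 33 mm higher than nominal and I lower by 24 mm. I then nudge the lever again to centre it in the cross channel.

```bash
python3 -m jog '[0,0,0.008,0,0,0,1, 0,0,0.016,0,0,0,1, 0,0,0.024,0,0,0,1, -0.015,0,0.024,0,0,0,1, -0.03,0,0.024,0,0,0,1, -0.04,0,0.024,0,0,0,1, -0.046,0,0.024,0,0,0,1, -0.05,0,0.024,0,0,0,1, -0.053,0,0.024,0,0,0,1, -0.055,0,0.024,0,0,0,1, -0.055,0,0.024,0,0,0,1]'
python3 - <<'E'
from bench import *; from h import *
show(get_obs())
E
```

```text
time_s: 6.45
eef_pos: [0.5121, 0.0227, 0.1395]
eef_rot: [-0.0, 0.093, 0.996, -0.0]
wrist_force: [-1.0, -0.4, 0.8]
opening: -0.001
grasp_force: 0.5
t 6.45 box xy [-0.0233 -0.    ] z 0.1395 F box [-1.  -0.6] 0.8
```

```bash
python3 -m jog '[-0.001,0,0,0,0,0,1, -0.002,0,0,0,0,0,1, -0.002,0,0,0,0,0,1]'
python3 - <<'E'
from bench import *; from h import *
show(get_obs());c=camera("scene");cv2.imwrite("pics/s4.png",cv2.resize(c["frame"][110:220,210:320,::-1],None,fx=5,fy=5,interpolation=cv2.INTER_CUBIC))
d=spot_in(c,"lever_grip");print([(RB.T@(np.array(x["xyz"][:2])-T0),x["xyz"][2]) for x in d[:1]])
E
```

```text
time_s: 6.82
eef_pos: [0.5142, 0.0223, 0.1395]
eef_rot: [0.0, 0.093, 0.996, 0.0]
wrist_force: [-1.7, -0.1, 1.4]
opening: -0.001
grasp_force: 0.8
t 6.83 box xy [-0.0212 -0.    ] z 0.1395 F box [-1.6 -0.4] 1.4
[(array([0.00709022, 0.01039946]), 0.1665)]
```

View pics/s4.png

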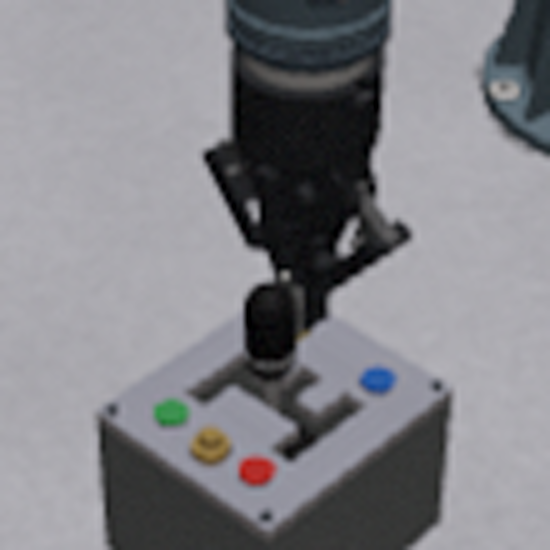

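The lever still stands upright, handle at (270,320), in the cross channel, and the 1.6 N is friction only. Next I go round to its right side and push along +y toward the red/blue side.

```bash
python3 -m jog '[0.025,0,0,0,0,0,1, 0.045,0,0,0,0,0,1, 0.045,-0.03,0,0,0,0,1, 0.045,-0.063,0,0,0,0,1, 0.02,-0.063,0,0,0,0,1, -0.005,-0.063,0,0,0,0,1, -0.022,-0.063,0,0,0,0,1, -0.022,-0.063,0,0,0,0,1, -0.022,-0.05,0,0,0,0,1, -0.022,-0.042,0,0,0,0,1, -0.022,-0.036,0,0,0,0,1, -0.022,-0.031,0,0,0,0,1, -0.022,-0.026,0,0,0,0,1, -0.022,-0.021,0,0,0,0,1, -0.022,-0.016,0,0,0,0,1, -0.022,-0.011,0,0,0,0,1, -0.022,-0.006,0,0,0,0,1, -0.022,-0.001,0,0,0,0,1, -0.022,-0.001,0,0,0,0,1]'
python3 - <<'E'
from bench import *; from h import *
show(get_obs())
E
```

```text
time_s: 9.3
eef_pos: [0.5356, 0.0177, 0.1393]
eef_rot: [-0.0, 0.093, 0.996, 0.0]
wrist_force: [0.5, -0.8, 0.4]
opening: 0.003
grasp_force: 0.4
t 9.3 box xy [ 0.0007 -0.0006] z 0.1393 F box [ 0.6 -0.7] 0.4
```

```bash
python3 -m jog '[0,0.004,0,0,0,0,1, 0,0.008,0,0,0,0,1, 0,0.012,0,0,0,0,1, 0,0.015,0,0,0,0,1, 0,0.015,0,0,0,0,1]'
python3 - <<'E'
from bench import *; from h import *
show(get_obs())
c=camera("scene");cv2.imwrite("pics/s5.png",cv2.resize(c["frame"][110:220,210:320,::-1],None,fx=5,fy=5,interpolation=cv2.INTER_CUBIC))
E
```

```text
time_s: 9.93
eef_pos: [0.5383, 0.0323, 0.1394]
eef_rot: [-0.0, 0.093, 0.996, 0.0]
wrist_force: [0.3, -0.1, -0.2]
opening: -0.001
grasp_force: 0.4
t 9.93 box xy [0.0007 0.0143] z 0.1394 F box [ 0.3 -0.1] -0.2
```

View pics/s5.png

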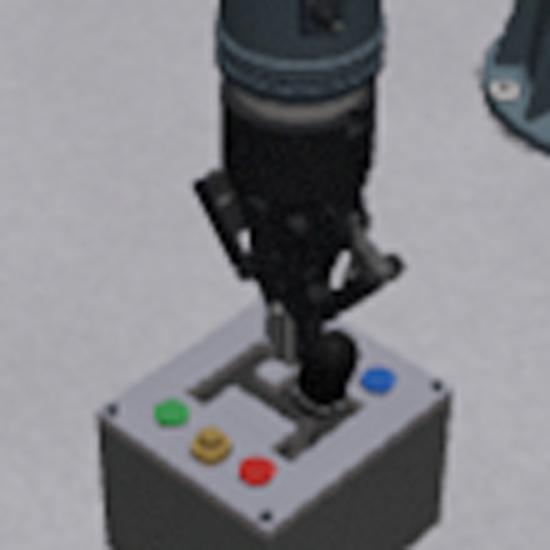

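The lever now leans toward the red/blue side, handle at (325,370), with its foot near (315,405) close to the left slot. I keep pushing in small steps until I feel the wall.

```bash
python3 -m jog '[0,0.003,0,0,0,0,1, 0,0.006,0,0,0,0,1, 0,0.008,0,0,0,0,1, 0,0.008,0,0,0,0,1]'
python3 - <<'E'
from bench import *; from h import *
show(get_obs())
E
```

```text
time_s: 10.48
eef_pos: [0.5399, 0.04, 0.1395]
eef_rot: [0.0, 0.093, 0.996, 0.0]
wrist_force: [0.8, -1.3, -0.6]
opening: 0.0
grasp_force: 0.4
t 10.47 box xy [0.0008 0.0222] z 0.1395 F box [ 1.1 -1.1] -0.6
```

```bash
python3 -m jog '[0,0.001,0,0,0,0,1, 0,0.002,0,0,0,0,1, 0,0.002,0,0,0,0,1]'
python3 - <<'E'
from bench import *; from h import *
show(get_obs())
E
python3 -m jog '[0,0.001,0,0,0,0,1, 0,0.002,0,0,0,0,1, 0,0.002,0,0,0,0,1]'
python3 - <<'E'
from bench import *; from h import *
show(get_obs())
E
```

```text
time_s: 10.85
eef_pos: [0.5402, 0.0418, 0.1395]
eef_rot: [-0.0, 0.093, 0.996, -0.0]
wrist_force: [-0.6, -0.8, -0.0]
opening: 0.001
grasp_force: 0.5
t 10.85 box xy [0.0008 0.024 ] z 0.1395 F box [-0.5 -0.9] -0.0
time_s: 11.22
eef_pos: [0.5406, 0.0439, 0.1395]
eef_rot: [-0.0, 0.093, 0.996, 0.0]
wrist_force: [-1.4, -0.8, -0.5]
opening: -0.004
grasp_force: 0.5
t 11.22 box xy [0.0008 0.0261] z 0.1395 F box [-1.2 -1. ] -0.5
```

```bash
for i in 1 2 3; do :; done; python3 -m jog '[0,0.001,0,0,0,0,1, 0,0.002,0,0,0,0,1, 0,0.002,0,0,0,0,1]' | grep wrist
python3 - <<'E'
from bench import *; from h import *
show(get_obs());c=camera("scene");cv2.imwrite("pics/s6.png",cv2.resize(c["frame"][110:220,210:320,::-1],None,fx=5,fy=5,interpolation=cv2.INTER_CUBIC))
E
```

```text
wrist_force: [-0.9, -2.7, -1.0]
t 11.6 box xy [0.0008 0.0278] z 0.1394 F box [-0.4 -2.9] -1.0
```

View pics/s6.png

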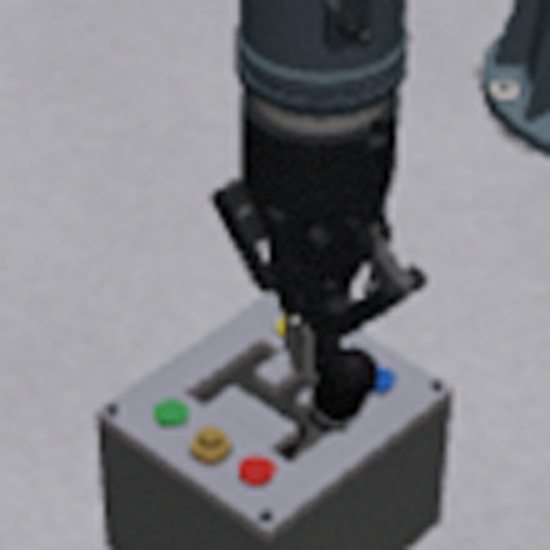

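The force is now rising (2.9 N), so the stem is at the far side wall of the left slot, handle at (345,385). I go back round to the near side at y ≈ 0.05 and push +x toward red.

```bash
python3 -m jog '[0,-0.01,0,0,0,0,1, 0,-0.025,0,0,0,0,1, 0.03,-0.025,0,0,0,0,1, 0.06,-0.025,0,0,0,0,1, 0.072,-0.025,0,0,0,0,1, 0.072,0,0,0,0,0,1, 0.072,0.022,0,0,0,0,1, 0.072,0.022,0,0,0,0,1, 0.055,0.022,0,0,0,0,1, 0.042,0.022,0,0,0,0,1, 0.034,0.022,0,0,0,0,1, 0.028,0.022,0,0,0,0,1, 0.022,0.022,0,0,0,0,1, 0.017,0.022,0,0,0,0,1, 0.012,0.022,0,0,0,0,1, 0.008,0.022,0,0,0,0,1, 0.004,0.022,0,0,0,0,1, 0.004,0.022,0,0,0,0,1]'
python3 - <<'E'
from bench import *; from h import *
show(get_obs())
E
```

```text
time_s: 13.9
eef_pos: [0.5416, 0.068, 0.1394]
eef_rot: [0.0, 0.093, 0.996, -0.0]
wrist_force: [-1.8, 0.2, 0.8]
opening: -0.001
grasp_force: 0.3
t 13.9 box xy [-0.0028  0.0499] z 0.1394 F box [-1.8 -0.2] 0.8
```

```bash
python3 -m jog '[-0.004,0,0,0,0,0,1, -0.008,0,0,0,0,0,1, -0.011,0,0,0,0,0,1, -0.013,0,0,0,0,0,1, -0.013,0,0,0,0,0,1]' | grep wrist
python3 - <<'E'
from bench import *; from h import *
show(get_obs())
E
```

```text
wrist_force: [-1.6, 0.6, -1.6]
t 14.53 box xy [0.0102 0.0501] z 0.1395 F box [-1.7  0.3] -1.6
```

```bash
python3 -m jog '[-0.001,0,0,0,0,0,1, -0.002,0,0,0,0,0,1, -0.003,0,0,0,0,0,1, -0.003,0,0,0,0,0,1]' | grep wrist;  python3 -m jog '[-0.001,0,0,0,0,0,1, -0.002,0,0,0,0,0,1, -0.002,0,0,0,0,0,1]' | grep wrist
python3 - <<'E'
from bench import *; from h import *
show(get_obs());c=camera("scene");cv2.imwrite("pics/s7.png",cv2.resize(c["frame"][110:220,210:320,::-1],None,fx=5,fy=5,interpolation=cv2.INTER_CUBIC))
E
```

```text
wrist_force: [-2.5, -0.5, -1.3]
wrist_force: [-6.8, 1.1, 0.4]
t 15.4 box xy [0.014 0.05 ] z 0.1393 F box [-6.8 -0.2] 0.4
```

View pics/s7.png

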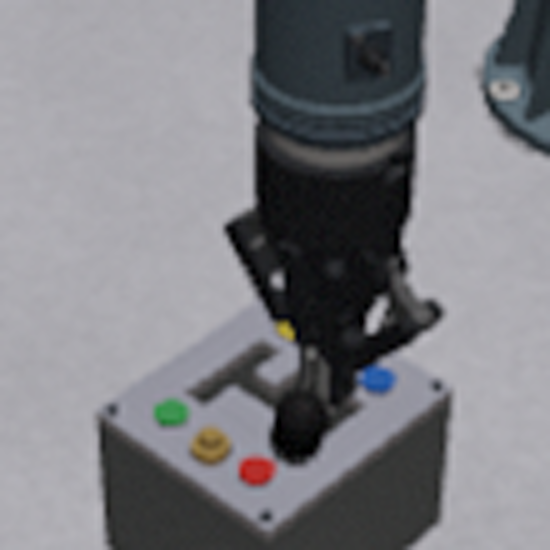

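The force rose to 6.8 N at x = 14 mm, which matches the predicted end-wall contact at 13.5 mm. The lever handle at (298,425) is by the red cap at (257,470). I give one small extra press, then retreat and verify.

```bash
python3 -m jog '[-0.0005,0,0,0,0,0,1, -0.0005,0,0,0,0,0,1, 0.01,0,0,0,0,0,1, 0.03,0,0,0,0,0,1, 0.06,0,0,0,0,0,1, 0.09,0,0,0,0,0,1, 0.09,0,-0.03,0,0,0,1, 0.09,0,-0.08,0,0,0,1, 0.12,0,-0.12,0,0,0,1, 0.12,0,-0.12,0,0,0,1]'
python3 - <<'E'
from bench import *; from h import *
show(get_obs())
B=lambda x,y,z:np.r_[T0+RB@[x,y],z]
c=camera("scene");a=cv2.resize(c["frame"][120:230,210:320,::-1],None,fx=5,fy=5,interpolation=cv2.INTER_CUBIC)
d=np.array([.30,np.tan(.36)/np.cos(.0),1]);
for sx in(.26,.305):
  d=np.array([np.tan(sx),np.tan(.38),1]);d/=np.linalg.norm(d)
  for L,col in((.086,(255,0,255)),(.174,(0,255,0))):
    P=d*L+[0,0,.02];u=(proj(c,B(*P))-[210,120]+.5)*5;print(sx,L,P.round(3),u.round());cv2.circle(a,tuple(int(v) for v in u),3,col,-1)
cv2.imwrite("pics/s8.png",a)
for n in("scene","top"):
    c=camera(n);r=spot_in(c,"lever_gate")
    for x in r[:2]: print(n,"gate",(RB.T@(np.array(x["xyz"][:2])-T0)).round(4),x["xyz"][2],x["confidence"])
    for x in spot_in(c,"lever_grip")[:2]: print(n,"grip",(RB.T@(np.array(x["xyz"][:2])-T0)).round(4),x["xyz"][2],x["confidence"])
E
```

```text
time_s: 16.7
eef_pos: [0.4426, 0.0873, 0.264]
eef_rot: [0.005, 0.093, 0.996, 0.0]
wrist_force: [1.0, -0.4, 0.4]
opening: -0.004
grasp_force: 0.0
t 16.7 box xy [-0.1036  0.0505] z 0.264 F box [ 1.  -0.2] 0.4
0.26 0.086 [0.021 0.031 0.098] [290. 412.]
0.26 0.174 [0.042 0.063 0.177] [310. 353.]
0.305 0.086 [0.024 0.031 0.097] [285. 416.]
0.305 0.174 [0.049 0.062 0.175] [300. 362.]
scene gate [0.0875 0.2235] 0.116 0.66
scene gate [0.049  0.0621] 0.1683 0.58
scene grip [0.0435 0.0623] 0.1644 0.66
scene grip [0.0851 0.2204] 0.1095 0.49
top gate [0.0342 0.0404] 0.1582 0.62
top gate [0.0761 0.2122] 0.1284 0.48
top grip [0.0327 0.0472] 0.1611 0.81
top grip [0.0775 0.2131] 0.1277 0.63
```

View pics/s8.png

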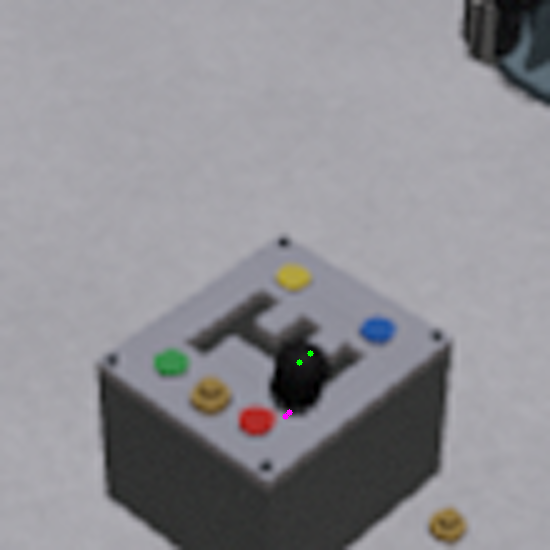

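The handle at (298,378) is clear of the gripper and leans over the red end of the left slot; nut and caps are undisturbed. I fit the handle's silhouette in both cameras for a number before handing in.

```bash
python3 - <<'E'
from bench import *; from h import *
from scipy.optimize import minimize
cs=[camera("scene"),camera("top")];W=[(240,165,300,210),(225,150,290,220)];S=6
def sil(c,w,a,b):
    d=np.array([np.tan(a),np.tan(b),1]);d/=np.linalg.norm(d);x0,y0,x1,y1=w
    m=np.zeros(((y1-y0)*S,(x1-x0)*S),np.uint8)
    for L in np.linspace(.125,.160,15):
        P=d*L+[0,0,.02];P=np.r_[T0+RB@P[:2],P[2]];u=(proj(c,P)-[x0,y0]+.5)*S
        r=c["mtx"][0,0]*.014/np.linalg.norm(P-np.array(c["extrinsics"])[:3,3])*S
        cv2.circle(m,tuple(int(v) for v in u.round()),int(round(r)),1,-1)
    return m
for i in(0,1):
    c,w=cs[i],W[i];g=c["frame"].max(2)[w[1]:w[3],w[0]:w[2]];g=cv2.resize(g,None,fx=S,fy=S,interpolation=cv2.INTER_CUBIC)
    m=(g<36).astype(np.uint8);n,l,s,_=cv2.connectedComponentsWithStats(m);k=1+np.argmax(s[1:,4]);m=(l==k)
    best=sorted([(-(m&(q:=sil(c,w,a,b)>0)).sum()/(m|q).sum(),a,b) for a in np.arange(.1,.4,.02) for b in np.arange(.26,.46,.02)])[:4]
    print(np.round(best,3))
o=get_obs();show(o);print("gate dist for lean .26/.29/.305 mm",[round(np.hypot(49-86*np.sin(a),32-86*np.sin(.37)*np.cos(a)),1) for a in(.26,.29,.305)])
E
```

```text
[[-0.77   0.28   0.38 ]
 [-0.751  0.26   0.38 ]
 [-0.748  0.26   0.36 ]
 [-0.735  0.28   0.36 ]]
[[-0.007  0.1    0.26 ]
 [-0.007  0.14   0.26 ]
 [-0.007  0.12   0.26 ]
 [-0.007  0.12   0.28 ]]
t 17.15 box xy [-0.1054  0.0498] z 0.2586 F box [0.1 0.6] -0.6
gate dist for lean .26/.29/.305 mm [np.float64(27.0), np.float64(24.5), np.float64(23.3)]
```

The scene fit gives a lean of about 0.28 fore and 0.38 sideways, so the stem is about 25 mm from the cap. That agrees with the wall I felt and meets the 28.5 mm limit. The top-view fit failed: its dark mask did not isolate the handle.

```bash
python3 -c "
from bench import *
print(hand_in())"
```

```text
the job is handed in; nothing more can be done
None
```

I pushed the lever home into the red slot and handed the job in: the end wall was felt at 6.8 N, the stem is an estimated 25 mm from the red cap (limit 28.5 mm, one camera's fit only), and the gripper is clear of the box.

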